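# Pack the inspection kit: magnifier into its sleeve, jar and tin into the bay

### The job

Pack the inspection kit into the black tray: stand the small jar and the metal tin side by side, upright and flat on the floor of the tray's open bay, and slide the magnifier lens first into the tray's flat sleeve until it is fully home, its handle pointing straight out. Set things down rather than dropping them, do not tip over the jar or the tin, and leave everything else on the table where it is.

Things in the scene. Friction and masses are not known exactly. Their poses are not given: they have to be found in the camera images.
- kit: Low black plastic tray fixed to the table, 94 mm long (its x), 125 mm wide (its y, from -69.5 to +55.5 mm), origin on the table under the middle of its length; z up. Its base is 5 mm thick. On the -y side lies the sleeve, under two aluminium roof strips; on the +y side the open bay, with walls 4 mm thick whose tops are 29 mm above the table. The tray does not move during the job; its place and yaw differ from start to start.
- sleeve_mouth (a point): Centre of the sleeve's mouth, at kit (-47, -34, +11.5) mm, axes as the kit's; the mouth is in the tray's -x face and the sleeve runs along kit +x. Inside: 63 mm wide, 13 mm high (5 to 18 mm above the table), 66 mm deep. Roof 3 mm thick with a 20 mm wide gap down the middle. At the start the jar or the tin stands in the way, about 80 to 105 mm in front of the mouth.
- sleeve_end (a point): Middle of the sleeve's solid end wall, at kit (+19, -34, +11.5) mm, axes as the kit's. Fully home, the lens ring touches this wall: the lens centre is at kit (-11, -34, +9.5) mm and the handle sticks out of the mouth along kit -x.
- bay_floor (a point): Centre of the open bay's floor, at kit (0, +26.5, +5) mm, axes as the kit's. Inside, the bay is 86 mm along kit x and 50 mm along kit y, with walls rising 24 mm above its floor. It takes the jar and the tin in a row along kit x, in either order, with the tin's 46 mm side across the bay (along kit y); it does not fit the other way.
- lens (a point): Centre of the magnifier's lens, half-way up its ring. The round steel-rimmed glass lens is 60 mm across and 9 mm thick and lies flat on the table at the start; x points from handle to lens (the handle runs along -x), z up. All of the magnifier weighs about 90 g, its centre of mass about 21 mm from the lens centre towards the handle.
- handle (a point): Point on the magnifier's handle axis to hold it by, 66 mm from the lens centre towards the handle's end, half-way up; axes as for the lens. The black plastic handle is 20 mm wide and 14 mm high, 80 mm long (40 to 120 mm from the lens centre), its underside level with the lens ring's; a 12 mm wide, 9 mm high steel neck joins it to the ring.
- jar_mid (a point): Centre of the small closed glass jar with a steel lid: an upright straight cylinder 44 mm across and 58 mm high, about 120 g, z up.
- tin_mid (a point): Centre of the plain closed aluminium tin: an upright block 36 mm (its x) by 46 mm (its y) by 52 mm high, edges rounded by 4 mm, about 130 g, z up.
- cup_mid (a point): Bystander: tiny red plastic screw cup, 38 mm across and 24 mm high, beside the way to the sleeve; centre.
- spool_mid (a point): Bystander: flanged metal wire spool standing on end, 54 mm across and 36 mm high, behind the tray; centre.
- bigjar_mid (a point): Bystander: big closed glass jar, 72 mm across and 100 mm high, on the left; centre.
- screwdriver_grip (a point): Bystander: screwdriver with a blue grip lying near the robot, about 200 mm long; a point on its grip.
- wrench_grip (a point): Bystander: flat steel wrench lying at the right; a point on its handle.
Not all that is in view belongs to the job. There is more than one size of the kit; the job needs the middle-sized.

How it is judged:
By the outcome, as a careful person would: the job done as asked, in the order asked, and still so for the second after the job is handed in, with the robot touching nothing.
It also fails if it takes over 72 s, if anything falls off the work surface, if the arm or the gripper's body presses on something with over 40 N, if the wrist force passes 120 N, or if a joint passes its speed limit or range.

### The arm

A 7-joint arm with a two-finger parallel gripper is mounted at the origin on the work surface. World frame = base frame: x ahead of the robot, y to its left, z up, the work surface at z = 0. Lengths are in m, angles in rad, forces in N, time in s.
With the tool pointing down it reaches from about 0.425 to 0.925 m from the base axis. Payload 6.8 kg.
Tool frame: the origin (TCP) lies between the finger pads; the fingertips stand r.tcp_to_tips ahead of it and the grasp point (between the pads) lies 3 mm ahead of it (r.tcp_to_tips is the distance from the TCP to the fingertips, in m); z points along the fingers, y is the line along which they close (so a half turn about z gives the same grasp; the last joint's range is limited). The gripper opens to 85 mm and grips with 20 to 120 N. Pads are 22 mm wide; open, the fingers measure 114 mm over their backs; the gripper's body (76 mm by 85 mm) begins 54 mm behind the grasp point. The pads swing forward as they close: fully open they stand 13 mm farther back than shut.
Start: joints at [-1.214, 0.477, 0.022, 1.555, -0.011, 1.109, -0.083], TCP at [0.303, 0.603, 0.253] pointing down, gripper open.
Joint ranges: [-2.96, 2.96], [-0.34, 2.1], [-1.41, 1.46], [0.24, 2.44], [-1.37, 4.51], [0.17, 1.92], [-2.96, 2.96]. Speed limits (rad/s): [2.39, 2.39, 3.14, 3.14, 3.14, 3.14, 3.14].

### API

Orientations are given as a rotation vector (axis times angle).
In Python, from bench import r gives the robot as it stands. The module is installed in compiled form; this text tells all that it offers.
- The arm moves only by the tool step_arm, never from a script. Its argument "moves" is a list of rows, each an object of numbers: "rx", "ry", "rz": the turn, a rotation vector about the tool's x, y, z in degrees; "dx", "dy", "dz": the shift along the tool's x, y, z in mm; "gripper": the opening, from -1 (shut) to 1 (fully open). In form: [{"rx": .., "ry": .., "rz": .., "dx": .., "dy": .., "dz": .., "gripper": ..}, ...]. A call has 1 to 20 rows; each row shifts and turns the commanded pose from where the row before left it, along the tool's axes as they then stand; what a row does not reach is not made up. A row lasts 1/8 s, in which the tool goes at most 62.5 mm and 10.7 degrees, less where a joint would pass 70% of its speed; a pose out of reach is approached as far as the arm can. A call is refused whole if a number of a shift passes 62.5 or a number of a turn 10.7, either way. A call with a gripper value outside its range is refused whole. The fingers move at their own pace and stop on an object; "grip_force" is the grip in N (left out, the last holds). Time passes only in rows, so rows that do not move let the fingers close. It gives the time, the measured TCP pose, the force, the opening and the grip force at its end, in the units of the state.
- r.get_obs(): the state, without advancing time (a new reading comes with each control period).
- r.grab_frame(name): name is "side" or "top"; returns the picture (420x560x3 uint8, blue, green, red); there is no depth.
- r.camera_info(name): a dict with "mtx" (3x3 intrinsics, pixels), "D" ([k1, k2, p1, p2, k3] as OpenCV has them; the pictures are not rectified), "rvec" (rotation vector, rad) and "tvec" (3), from world to camera coordinates, as OpenCV has them. Camera axes: x right, y down, z forward; pixel columns grow to the right and rows downward; lengths in m; the calibration is good to about 2 mm. A picture is of the moment at which its call begins. camera_info takes no time and is no camera call.
- r.hand_in(): hands the job in; it is judged then, once.
The state is a dict: "clock": time; "joints": joint angles; "qvel": joint speeds; "tau": joint torques, N m; "tcp_pos": TCP position; "orientation": TCP orientation; "contact_force": force on the tool from outside, world axes, zero at the start; "moment": the same for the moment, N m; "grip_width": finger opening in m; "gripper_force": force on a finger pad.
Only numpy, scipy, OpenCV 4.12 (cv2) and the standard library are available. Lean on these libraries where they do the work, as an engineer would, in place of code of your own. Each camera call takes 0.05 s, during which the arm holds its last target. There are 200 camera calls.

## Working session

There is one attempt and no reset: what is moved stays moved. The work goes in short steps, Python scripts to look and compute and a tool call to move; the robot and the scene stay as the last step left them, time stands still between calls to the robot, and variables do not carry over. Pictures are saved under pics/ and viewed, at most 12 in all, crops included, and the job is handed in when it is done.

Besides the shell and the picture viewer there is one more tool, called after "Emit:" in YAML: its name, and indented under it one key for each argument. step_arm: Moves the arm, as the interface text tells. Its arguments: {"type":"object","properties":{"moves":{"type":"array","items":{"type":"object","properties":{"rx":{"type":"number"},"ry":{"type":"number"},"rz":{"type":"number"},"dx":{"type":"number"},"dy":{"type":"number"},"dz":{"type":"number"},"gripper":{"type":"number"}}}},"grip_force":{"type":"number"}},"required":["moves"]}

```bash
mkdir -p pics; cat > h.py <<'E'
import numpy as np, cv2
from bench import r
from scipy.spatial.transform import Rotation as R
def cam(n):
    c=r.camera_info(n); return np.array(c["mtx"]),np.array(c["D"]),R.from_rotvec(np.ravel(c["rvec"])).as_matrix(),np.ravel(c["tvec"])
def ray(n,uv):
    K,D,M,t=cam(n); p=cv2.undistortPoints(np.array(uv,float).reshape(-1,1,2),K,D).reshape(-1,2)
    d=np.c_[p,np.ones(len(p))]@M; return -M.T@t,d
def plane(n,uv,z):
    o,d=ray(n,uv); return o+d*((z-o[2])/d[:,2])[:,None]
def proj(n,P):
    K,D,M,t=cam(n); return cv2.projectPoints(np.array(P,float).reshape(-1,3),cv2.Rodrigues(M)[0],t,K,D)[0].reshape(-1,2)
E
python3 - <<'E'
from h import *
for n in("top","side"):
    f=r.grab_frame(n); cv2.imwrite(f"pics/{n}0.png",f); print(n,ray(n,[[280,210]]))
print(r.tcp_to_tips,r.get_obs())
E
```

```text
top (array([ 0.44393067, -0.06199736,  1.34265749]), array([[ 0.1219143 ,  0.00235985, -0.99259273]]))
side (array([0.43893211, 0.69057537, 0.93411653]), array([[ 0.10997639, -0.63121481, -0.76827327]]))
0.022 {'clock': 0.1, 'joints': array([-1.21410947,  0.4777335 ,  0.0223509 ,  1.55635824, -0.01150414,
        1.10931774, -0.0830757 ]), 'qvel': array([-0.00020761,  0.0009027 ,  0.00127326, -0.00075307,  0.00038877,
       -0.00086772,  0.00011923]), 'tau': array([ 4.53001092e-03, -5.97758138e+01,  1.61388393e+00, -2.81957442e+01,
        1.28727689e-02,  4.96628243e-03,  1.74312021e-05]), 'tcp_pos': array([0.30234107, 0.60293421, 0.25240992]), 'orientation': array([-7.23416125e-01, -3.05689159e+00,  2.61867287e-03]), 'contact_force': array([ 0.34562985,  0.01391935, -0.3954221 ]), 'moment': array([-0.00582763,  0.03377744, -0.0368173 ]), 'gripper_force': 0.0, 'grip_width': 0.08542604777612851}
```

View pics/top0.png

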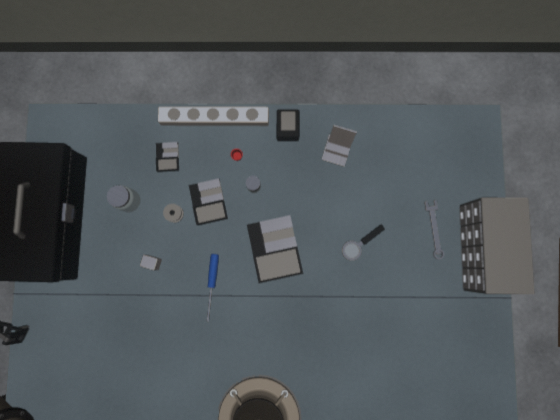

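View pics/side0.png

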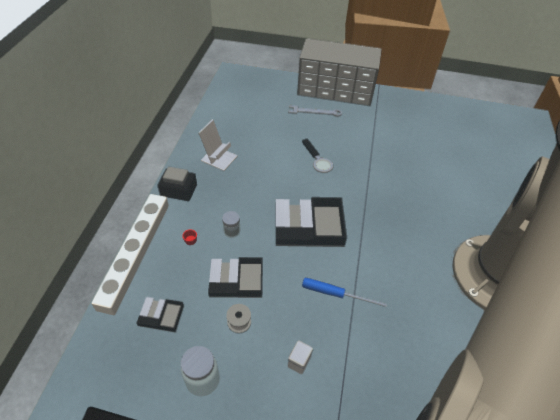

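The top view shows three trays: small at (167,157), middle at (208,201) and large at (275,248). The middle one fits: the jar at (253,184) is in front of its mouth, the spool at (173,213) is behind it, and the cup at (237,155) is beside the way. The tin is at (150,263) and the lens at (352,250), with its handle running to (383,228). I'll confirm in one crop.

```bash
python3 - <<'E'
from h import *
f=cv2.imread("pics/top0.png"); s=cv2.imread("pics/side0.png")
a=cv2.resize(f[140:280,135:275],None,fx=4,fy=4,interpolation=cv2.INTER_CUBIC)
cv2.imwrite("pics/c1.png",a)
b=cv2.resize(f[215:265,330:390],None,fx=6,fy=6,interpolation=cv2.INTER_CUBIC)
c=cv2.resize(s[200:380,180:320],None,fx=3,fy=3,interpolation=cv2.INTER_CUBIC)
o=np.zeros((560,795,3),np.uint8); o[:300,:360]=b; o[:540,365:785]=c; cv2.imwrite("pics/c2.png",o)
for uv,z in(((208,201),.01),((352,250),.0),((383,228),.0),((253,184),.058),((150,263),.052),((237,155),.024)): print(uv,plane("top",[uv],z).round(4))
print(f[213,210],f[190,203],f[190,208],f[250,352],f[235,372],f[205,150],f[263,150],f[184,253],f[195,197])
E
```

```text
(208, 201) [[0.634  0.1617 0.01  ]]
(352, 250) [[ 0.4881 -0.2777  0.    ]]
(383, 228) [[ 0.5555 -0.3729  0.    ]]
(253, 184) [[0.6788 0.0215 0.058 ]]
(150, 263) [[0.4442 0.3196 0.052 ]]
(237, 155) [[0.7749 0.074  0.024 ]]
[112 116 119] [117 116 117] [110 114 117] [140 134 128] [40 38 36] [104  97  87] [141 134 133] [114 105 102] [39 37 37]
```

View pics/c1.png

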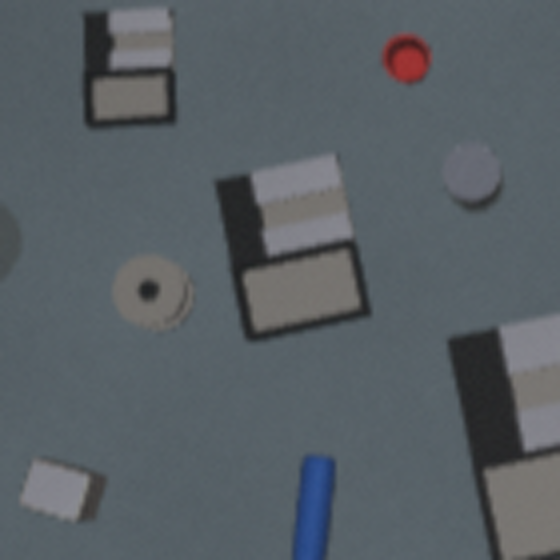

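View pics/c2.png

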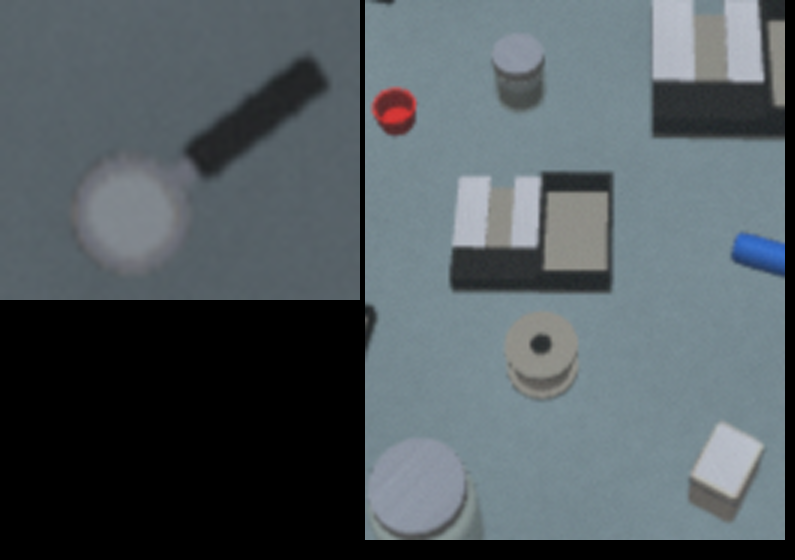

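The crops confirm it. The middle tray's roof spans (255,165)-(350,245) in c1 and its bay runs (243,250)-(368,335). Its long side is about 31 px, or 94 mm, which matches the given size. The jar lid is at c1 (472,172), the tin at (58,490) and the cup at (407,58). Now I'll measure everything with masks.

```bash
cat >> h.py <<'E'
def blob(img,name,c,half,fn,z,up=6):
    """largest blob nearest c; returns world contour pts on plane z"""
    x0,y0=int(c[0]-half),int(c[1]-half); x0=max(x0,0);y0=max(y0,0)
    g=cv2.resize(img[y0:y0+2*half,x0:x0+2*half],None,fx=up,fy=up,interpolation=cv2.INTER_CUBIC)
    g=cv2.GaussianBlur(g,(0,0),2).astype(int)
    m=fn(g[...,0],g[...,1],g[...,2]).astype(np.uint8)
    cs=cv2.findContours(m,cv2.RETR_EXTERNAL,cv2.CHAIN_APPROX_NONE)[0]
    cs=[k for k in cs if cv2.contourArea(k)>150]
    k=max(cs,key=lambda k:cv2.pointPolygonTest(k,((c[0]-x0+.5)*up,(c[1]-y0+.5)*up),True))
    uv=(k.reshape(-1,2)+.5)/up-.5+[x0,y0]
    return plane(name,uv,z),uv
def rect(P):
    (c,(w,h),a)=cv2.minAreaRect((P[:,:2]*1000).astype(np.float32)); 
    return np.round([*c,w,h,a],1)
E
python3 - <<'E'
from h import *
t=cv2.imread("pics/top0.png"); s=cv2.imread("pics/side0.png")
I={"top":t,"side":s}
for n,c in(("top",[(203,191),(204,186),(205,197),(210,213),(253,184),(150,263),(352,250),(372,236),(225,165)]),("side",[(239,270),(223,270),(248,270),(255,277),(231,218),(302,349),(323,165),(311,149),(200,250)])):
    print(n,[I[n][v,u].tolist() for u,v in c])
table=lambda B,G,Rr:B-Rr
def try_(lbl,*a):
    try: P,uv=blob(*a); print(lbl,a[1],rect(P),"uvmean",uv.mean(0).round(1),"n",len(P))
    except Exception as e: print(lbl,a[1],e)
for n,cs in(("top",dict(floor=(210,213),jar=(253,184),tin=(150,263),lens=(352,250),hand=(373,235),cup=(237,155))),("side",dict(floor=(254,277),jar=(231,218),tin=(301,349),lens=(323,165),hand=(311,149),cup=(190,237)))):
    im=I[n]
    try_("floor",im,n,cs["floor"],25,lambda B,G,Rr:(Rr-B>0)&(Rr>75),.005)
    try_("lid",im,n,cs["jar"],15,lambda B,G,Rr:(B-G>4.5),.058)
    try_("tin",im,n,cs["tin"],18,lambda B,G,Rr:(Rr>115 if n=="top" else Rr>160),.052)
    try_("lens",im,n,cs["lens"],18,lambda B,G,Rr:(Rr>105 if n=="top" else Rr>135),.009)
    try_("hand",im,n,cs["hand"],22,lambda B,G,Rr:(G<65),.014)
    try_("cup",im,n,cs["cup"],15,lambda B,G,Rr:(Rr-B>10),.024)
E
```

```text
top [[110, 113, 116], [140, 132, 132], [137, 130, 130], [112, 116, 119], [114, 105, 102], [141, 134, 133], [140, 134, 128], [39, 37, 37], [102, 97, 86]]
side [[62, 62, 60], [134, 140, 141], [135, 141, 142], [135, 140, 141], [161, 148, 140], [199, 189, 183], [189, 190, 176], [49, 49, 42], [144, 137, 119]]
floor top [600.5 155.7  48.6  84.6  13.2] uvmean [210.  212.1] n 478
lid top [6.805e+02 2.320e+01 9.000e+01 8.870e+01 6.000e-01] uvmean [252.4 183.6] n 726
tin top [446.6 324.8  43.6  34.   73.3] uvmean [148.3 262.1] n 277
lens top [ 487.8 -274.9   51.6   52.7   40.5] uvmean [351.4 250.1] n 296
hand top [ 536.3 -337.4   20.9   80.4   37.3] uvmean [372.4 233.9] n 309
cup top [778.1  76.9  40.1  39.8  63.3] uvmean [236.1 154. ] n 221
floor side [598.8 148.   52.   74.6  13.5] uvmean [249.9 276.8] n 550
lid side [682.   23.3  77.4  98.5  15. ] uvmean [230.7 218.1] n 877
tin side [445.3 326.5  43.6  33.5  74. ] uvmean [300.2 352.8] n 372
lens side [ 485.  -272.9   55.7   56.4   83. ] uvmean [322.4 163.8] n 296
hand side [ 533.7 -330.2   21.1   79.9   37.6] uvmean [309.9 147.6] n 240
cup side [775.1  81.7  39.4  50.7  13.2] uvmean [189.6 236.1] n 267
```

```bash
cat >> h.py <<'E'
KX=np.array([-.228,.974]);KY=np.array([-.974,-.228]);KO=np.array([.6236,.1605])
def kit(x,y): return KO+KX*x/1000+KY*y/1000
def go(p,yaw=None):
    o=r.get_obs(); M=R.from_rotvec(o["orientation"]).as_matrix()
    ty=np.degrees(np.arctan2(M[1,1],M[0,1])); a=0
    if yaw is not None: a=(yaw-ty+90)%180-90
    tilt=np.degrees(np.arccos(-M[2,2]))
    M2=R.from_euler('z',a,degrees=True).as_matrix()@M
    print("tcp",o["tcp_pos"].round(4),"tooly",ty.round(1),"tilt",tilt.round(2),"rz",round(-a,2),"shift after turn",(M2.T@(np.array(p)-o["tcp_pos"])*1000).round(1),"t",round(o["clock"],2),"w",round(o["grip_width"],4),"F",o["contact_force"].round(1),"tool x y world",M2[:2,0].round(3),M2[:2,1].round(3))
E
python3 - <<'E'
from h import *
I={"top":cv2.imread("pics/top0.png"),"side":cv2.imread("pics/side0.png")}
for n,c in(("top",(253,183)),("side",(230,217))):
    for th in (7,9): 
        P,uv=blob(I[n],n,c,14,lambda B,G,Rr:(G-Rr<th),.058); e=cv2.fitEllipse((P[:,:2]*1000).astype(np.float32)); print(n,th,e,rect(P))
go([.6788,.0215,.15],13.3)
E
```

```text
top 7 ((679.7333984375, 21.865934371948242), (43.005470275878906, 52.334293365478516), 109.25089263916016) [679.3  21.7  52.   43.5  26.8]
top 9 ((679.6608276367188, 22.036344528198242), (46.34038162231445, 57.05424880981445), 110.13392639160156) [678.7  21.3  57.7  47.1  23.9]
side 7 ((671.9771118164062, 47.92577362060547), (31.364055633544922, 42.463584899902344), 103.1551742553711) [673.6  48.   38.8  33.1  14.7]
side 9 ((675.6155395507812, 39.537696838378906), (40.137088775634766, 61.82114028930664), 24.563434600830078) [677.6  34.7  41.4  61.4  15.5]
tcp [0.3023 0.6029 0.2524] tooly 63.4 tilt 0.1 rz 50.07 shift after turn [-652.4  232.8  102.1] t 0.1 w 0.0854 F [ 0.3  0.  -0.4] tool x y world [-0.23   0.973] [0.973 0.23 ]
```

Emit:
step_arm:
  moves:
    - {"rz":10,"dz":6}
    - {"rz":10,"dz":6}
    - {"rz":10,"dz":6}
    - {"rz":10,"dz":6}
    - {"rz":10,"dz":6}
    - {"dx":-46,"dy":16.6,"dz":5}
    - {"dx":-46,"dy":16.6,"dz":5}
    - {"dx":-46,"dy":16.6,"dz":5}
    - {"dx":-46,"dy":16.6,"dz":5}
    - {"dx":-46,"dy":16.6,"dz":5}
    - {"dx":-46,"dy":16.6,"dz":5}
    - {"dx":-46,"dy":16.6,"dz":5}
    - {"dx":-46,"dy":16.6,"dz":5}
    - {"dx":-46,"dy":16.6,"dz":5}
    - {"dx":-46,"dy":16.6,"dz":5}
    - {"dx":-46,"dy":16.6,"dz":5}
    - {"dx":-46,"dy":16.6,"dz":5}
    - {"dx":-46,"dy":16.6,"dz":5}
    - {"dx":-46,"dy":16.6,"dz":5}
    - {}
  grip_force: 40

```text
invalid input at $.moves[0]: expected keys rx, ry, rz, dx, dy, dz, gripper
```

```bash
python3 - <<'E'
from h import *
go([.678,.022,.050],13.3)
E
```

```text
tcp [0.3023 0.6029 0.2524] tooly 63.4 tilt 0.1 rz 50.07 shift after turn [-651.7  232.3  202.1] t 0.1 w 0.0854 F [ 0.3  0.  -0.4] tool x y world [-0.23   0.973] [0.973 0.23 ]
```

Emit:
step_arm:
  moves:
    - {"rx":0,"ry":0,"rz":10,"dx":0,"dy":0,"dz":6,"gripper":1}
    - {"rx":0,"ry":0,"rz":10,"dx":0,"dy":0,"dz":6,"gripper":1}
    - {"rx":0,"ry":0,"rz":10,"dx":0,"dy":0,"dz":6,"gripper":1}
    - {"rx":0,"ry":0,"rz":10,"dx":0,"dy":0,"dz":6,"gripper":1}
    - {"rx":0,"ry":0,"rz":10,"dx":0,"dy":0,"dz":6,"gripper":1}
    - {"rx":0,"ry":0,"rz":0,"dx":-50,"dy":18,"dz":6,"gripper":1}
    - {"rx":0,"ry":0,"rz":0,"dx":-50,"dy":18,"dz":6,"gripper":1}
    - {"rx":0,"ry":0,"rz":0,"dx":-50,"dy":18,"dz":6,"gripper":1}
    - {"rx":0,"ry":0,"rz":0,"dx":-50,"dy":18,"dz":6,"gripper":1}
    - {"rx":0,"ry":0,"rz":0,"dx":-50,"dy":18,"dz":6,"gripper":1}
    - {"rx":0,"ry":0,"rz":0,"dx":-50,"dy":18,"dz":6,"gripper":1}
    - {"rx":0,"ry":0,"rz":0,"dx":-50,"dy":18,"dz":6,"gripper":1}
    - {"rx":0,"ry":0,"rz":0,"dx":-50,"dy":18,"dz":6,"gripper":1}
    - {"rx":0,"ry":0,"rz":0,"dx":-50,"dy":18,"dz":6,"gripper":1}
    - {"rx":0,"ry":0,"rz":0,"dx":-50,"dy":18,"dz":6,"gripper":1}
    - {"rx":0,"ry":0,"rz":0,"dx":-50,"dy":18,"dz":6,"gripper":1}
    - {"rx":0,"ry":0,"rz":0,"dx":-50,"dy":17,"dz":6,"gripper":1}
    - {"rx":0,"ry":0,"rz":0,"dx":-52,"dy":17,"dz":6,"gripper":1}
    - {"rx":0,"ry":0,"rz":0,"dx":0,"dy":0,"dz":0,"gripper":1}
  grip_force: 40

```text
clock: 2.48
tcp_pos: [0.6799, 0.0158, 0.1445]
orientation: [1.956, 2.455, -0.005]
contact_force: [-0.4, -0.6, -0.5]
grip_width: 0.0854
gripper_force: 0.0
```

```bash
python3 - <<'E'
from h import *
go([.678,.022,.050],13.3)
E
```

```text
tcp [0.6799 0.0158 0.1445] tooly 12.9 tilt 0.22 rz -0.4 shift after turn [ 6.8 -0.3 94.5] t 2.48 w 0.0854 F [-0.4 -0.6 -0.5] tool x y world [-0.23   0.973] [0.973 0.23 ]
```

Emit:
step_arm:
  moves:
    - {"rx":0,"ry":0,"rz":-0.4,"dx":6.8,"dy":0,"dz":20,"gripper":1}
    - {"rx":0,"ry":0,"rz":0,"dx":0,"dy":0,"dz":25,"gripper":1}
    - {"rx":0,"ry":0,"rz":0,"dx":0,"dy":0,"dz":25,"gripper":1}
    - {"rx":0,"ry":0,"rz":0,"dx":0,"dy":0,"dz":24,"gripper":1}
    - {"rx":0,"ry":0,"rz":0,"dx":0,"dy":0,"dz":0,"gripper":1}
    - {"rx":0,"ry":0,"rz":0,"dx":0,"dy":0,"dz":0,"gripper":0.2}
    - {"rx":0,"ry":0,"rz":0,"dx":0,"dy":0,"dz":0,"gripper":0}
    - {"rx":0,"ry":0,"rz":0,"dx":0,"dy":0,"dz":0,"gripper":-0.2}
    - {"rx":0,"ry":0,"rz":0,"dx":0,"dy":0,"dz":0,"gripper":-0.4}
    - {"rx":0,"ry":0,"rz":0,"dx":0,"dy":0,"dz":0,"gripper":-0.4}

```text
clock: 3.72
tcp_pos: [0.6788, 0.0298, 0.0529]
orientation: [1.938, 2.471, 0.004]
contact_force: [0.5, 0.9, 6.3]
grip_width: 0.0429
gripper_force: 40.8
```

```bash
python3 - <<'E'
from h import *
go([.678,.022,.15],13.3); print(r.get_obs()["gripper_force"])
E
```

```text
tcp [0.6788 0.0298 0.0529] tooly 13.8 tilt 0.18 rz 0.48 shift after turn [ -7.4  -2.2 -97.1] t 3.73 w 0.0429 F [0.5 0.9 6.3] tool x y world [-0.23   0.973] [0.973 0.23 ]
40.781730115413666
```

Emit:
step_arm:
  moves:
    - {"rx":0,"ry":0,"rz":0,"dx":0,"dy":0,"dz":0,"gripper":0.5}
    - {"rx":0,"ry":0,"rz":0,"dx":0,"dy":0,"dz":0,"gripper":0.5}
    - {"rx":0,"ry":0,"rz":0,"dx":-7,"dy":0,"dz":1,"gripper":0.5}
    - {"rx":0,"ry":0,"rz":0,"dx":0,"dy":0,"dz":0,"gripper":0.5}
    - {"rx":0,"ry":0,"rz":0,"dx":0,"dy":0,"dz":0,"gripper":0.5}
    - {"rx":0,"ry":0,"rz":0,"dx":0,"dy":0,"dz":0,"gripper":0}
    - {"rx":0,"ry":0,"rz":0,"dx":0,"dy":0,"dz":0,"gripper":-0.2}
    - {"rx":0,"ry":0,"rz":0,"dx":0,"dy":0,"dz":0,"gripper":-0.4}
    - {"rx":0,"ry":0,"rz":0,"dx":0,"dy":0,"dz":0,"gripper":-0.4}
    - {"rx":0,"ry":0,"rz":0,"dx":0,"dy":0,"dz":-10,"gripper":-0.4}
    - {"rx":0,"ry":0,"rz":0,"dx":0,"dy":0,"dz":-20,"gripper":-0.4}
    - {"rx":0,"ry":0,"rz":0,"dx":0,"dy":0,"dz":-20,"gripper":-0.4}
    - {"rx":0,"ry":0,"rz":0,"dx":0,"dy":0,"dz":0,"gripper":-0.4}
    - {"rx":0,"ry":0,"rz":0,"dx":0,"dy":0,"dz":0,"gripper":-0.4}
    - {"rx":0,"ry":0,"rz":0,"dx":0,"dy":0,"dz":0,"gripper":-0.4}

```text
clock: 5.6
tcp_pos: [0.6785, 0.0226, 0.0995]
orientation: [-1.938, -2.471, 0.001]
contact_force: [1.1, 0.0, -1.8]
grip_width: 0.043
gripper_force: 40.9
```

```bash
python3 - <<'E'
from h import *
p=kit(18.5,26.5); go([*p,.1],13.3); print(p,r.get_obs()["gripper_force"])
c=[]
for n in("top","side"):
    f=r.grab_frame(n); cv2.imwrite(f"pics/{n}1.png",f)
    u,v=proj(n,[.678,.022,.1])[0].astype(int); print(u,v)
    c.append(cv2.resize(f[max(v-50,0):max(v-50,0)+100,max(u-50,0):max(u-50,0)+100],(400,400),interpolation=cv2.INTER_CUBIC))
cv2.imwrite("pics/c3.png",np.hstack(c))
E
```

```text
tcp [0.6785 0.0226 0.0995] tooly 13.8 tilt 0.08 rz 0.47 shift after turn [165.4 -48.2  -0.4] t 5.6 w 0.043 F [ 1.1  0.  -1.8] tool x y world [-0.23   0.973] [0.973 0.23 ]
[0.593571 0.172477] 40.916372537612915
251 181
230 206
```

View pics/c3.png

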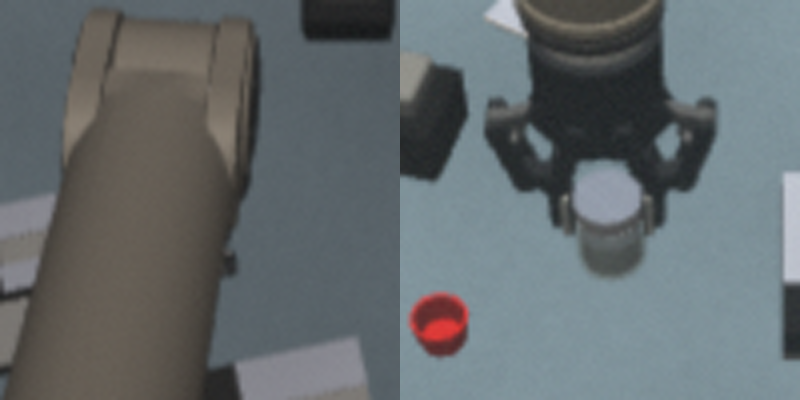

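The jar is held upright. In the side view its lid is at about (231.7, 204.7) with the pads on both sides. I'll compare that with the TCP to check the calibration.

```bash
python3 - <<'E'
from h import *
print(plane("side",[[231.7,204.7]],.107))
n="side";f=cv2.imread("pics/side1.png")
for th in(5,6,7,8):
    try:
        P,uv=blob(f,n,(231.7,204.7),12,lambda B,G,Rr:(B-G>th)&(G>90),.107); print(th,rect(P),uv.mean(0))
    except Exception as e: print(th,e)
E
```

```text
[[0.67546534 0.022404   0.107     ]]
5 [677.8  18.8  43.6  53.2  23.6] [230.69699286 203.23369011]
6 [677.5  18.8  43.   51.3  23.9] [230.47910663 202.92339097]
7 [677.1  19.3  42.3  49.7   8.6] [230.47072072 202.63558559]
8 [676.8  20.5  41.5  45.2  21.1] [231.22785548 204.15034965]
```

Emit:
step_arm:
  moves:
    - {"rx":0,"ry":0,"rz":0.5,"dx":0,"dy":0,"dz":-10,"gripper":-0.4}
    - {"rx":0,"ry":0,"rz":0,"dx":20,"dy":-5.7,"dz":0,"gripper":-0.4}
    - {"rx":0,"ry":0,"rz":0,"dx":42,"dy":-12,"dz":0,"gripper":-0.4}
    - {"rx":0,"ry":0,"rz":0,"dx":42,"dy":-12,"dz":0,"gripper":-0.4}
    - {"rx":0,"ry":0,"rz":0,"dx":42,"dy":-12,"dz":0,"gripper":-0.4}
    - {"rx":0,"ry":0,"rz":0,"dx":19,"dy":-5.5,"dz":0,"gripper":-0.4}
    - {"rx":0,"ry":0,"rz":0,"dx":0,"dy":0,"dz":0,"gripper":-0.4}
    - {"rx":0,"ry":0,"rz":0,"dx":0,"dy":0,"dz":0,"gripper":-0.4}
    - {"rx":0,"ry":0,"rz":0,"dx":0,"dy":0,"dz":0,"gripper":-0.4}

```text
clock: 6.82
tcp_pos: [0.5962, 0.1701, 0.1104]
orientation: [1.953, 2.459, -0.0]
contact_force: [0.1, -0.2, -1.8]
grip_width: 0.0432
gripper_force: 41.0
```

```bash
sed -i 's/KO=np.array.*/KO=np.array([.6245,.1605])/' h.py; python3 - <<'E'
from h import *
p=kit(18.5,26.5); go([*p,.056],13.3)
f=r.grab_frame("side"); cv2.imwrite("pics/side2.png",f)
c=cv2.resize(f[180:330,150:350],None,fx=4,fy=4,interpolation=cv2.INTER_CUBIC);cv2.imwrite("pics/c4.png",c)
E
```

```text
tcp [0.5962 0.1701 0.1104] tooly 13.1 tilt 0.06 rz -0.2 shift after turn [ 2.7 -1.2 54.4] t 6.83 w 0.0432 F [ 0.1 -0.2 -1.8] tool x y world [-0.23   0.973] [0.973 0.23 ]
```

View pics/c4.png

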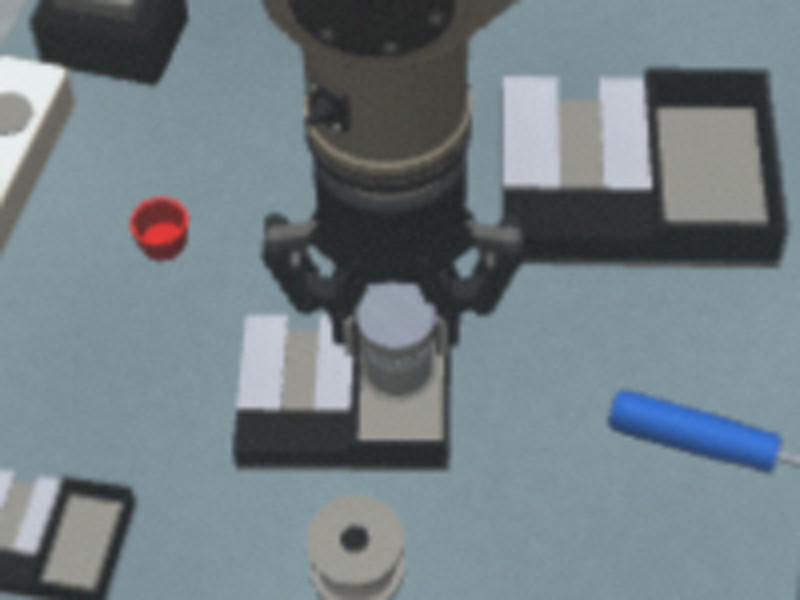

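The jar lid is at crop (397,312), above the bay, centred between its long walls. I'll lower it gently.

Emit:
step_arm:
  moves:
    - {"rx":0,"ry":0,"rz":0,"dx":2.5,"dy":-1.2,"dz":15,"gripper":-0.4}
    - {"rx":0,"ry":0,"rz":0,"dx":0,"dy":0,"dz":20,"gripper":-0.4}
    - {"rx":0,"ry":0,"rz":0,"dx":0,"dy":0,"dz":14,"gripper":-0.4}
    - {"rx":0,"ry":0,"rz":0,"dx":0,"dy":0,"dz":0,"gripper":-0.4}
    - {"rx":0,"ry":0,"rz":0,"dx":0,"dy":0,"dz":2,"gripper":-0.4}
    - {"rx":0,"ry":0,"rz":0,"dx":0,"dy":0,"dz":2,"gripper":-0.4}
    - {"rx":0,"ry":0,"rz":0,"dx":0,"dy":0,"dz":1,"gripper":-0.4}
    - {"rx":0,"ry":0,"rz":0,"dx":0,"dy":0,"dz":0,"gripper":-0.4}
    - {"rx":0,"ry":0,"rz":0,"dx":0,"dy":0,"dz":0,"gripper":-0.4}

```text
clock: 8.0
tcp_pos: [0.5936, 0.1745, 0.0565]
orientation: [1.95, 2.463, 0.0]
contact_force: [-0.8, 0.4, -2.4]
grip_width: 0.0431
gripper_force: 41.4
```

```bash
python3 - <<'E'
from h import *
p=kit(18.5,26.5); go([*p,.0555],13.3)
E
```

```text
tcp [0.5936 0.1745 0.0565] tooly 13.3 tilt 0.02 rz -0.03 shift after turn [-2.1  0.3  1. ] t 8.0 w 0.0431 F [-0.8  0.4 -2.4] tool x y world [-0.23   0.973] [0.973 0.23 ]
```

Emit:
step_arm:
  moves:
    - {"rx":0,"ry":0,"rz":0,"dx":-2,"dy":0,"dz":0,"gripper":-0.4}
    - {"rx":0,"ry":0,"rz":0,"dx":0,"dy":0,"dz":1,"gripper":-0.4}
    - {"rx":0,"ry":0,"rz":0,"dx":0,"dy":0,"dz":0.5,"gripper":-0.4}
    - {"rx":0,"ry":0,"rz":0,"dx":0,"dy":0,"dz":0,"gripper":-0.4}
    - {"rx":0,"ry":0,"rz":0,"dx":0,"dy":0,"dz":0,"gripper":-0.4}

```text
clock: 8.62
tcp_pos: [0.5943, 0.1721, 0.0555]
orientation: [1.95, 2.463, 0.0]
contact_force: [-1.7, -1.3, 6.1]
grip_width: 0.0428
gripper_force: 42.2
```

Emit:
step_arm:
  moves:
    - {"rx":0,"ry":0,"rz":0,"dx":0,"dy":0,"dz":0,"gripper":0.2}
    - {"rx":0,"ry":0,"rz":0,"dx":0,"dy":0,"dz":0,"gripper":0.4}
    - {"rx":0,"ry":0,"rz":0,"dx":0,"dy":0,"dz":0,"gripper":0.6}
    - {"rx":0,"ry":0,"rz":0,"dx":0,"dy":0,"dz":0,"gripper":0.6}
    - {"rx":0,"ry":0,"rz":0,"dx":0,"dy":0,"dz":-15,"gripper":0.6}
    - {"rx":0,"ry":0,"rz":0,"dx":0,"dy":0,"dz":-30,"gripper":0.6}
    - {"rx":0,"ry":0,"rz":0,"dx":0,"dy":0,"dz":-40,"gripper":1}
    - {"rx":0,"ry":0,"rz":-10,"dx":0,"dy":0,"dz":0,"gripper":1}
    - {"rx":0,"ry":0,"rz":-10,"dx":0,"dy":0,"dz":0,"gripper":1}
    - {"rx":0,"ry":0,"rz":-10,"dx":0,"dy":0,"dz":0,"gripper":1}
    - {"rx":0,"ry":0,"rz":-10,"dx":0,"dy":0,"dz":0,"gripper":1}
    - {"rx":0,"ry":0,"rz":-10,"dx":0,"dy":0,"dz":0,"gripper":1}
    - {"rx":0,"ry":0,"rz":-10,"dx":0,"dy":0,"dz":0,"gripper":1}
    - {"rx":0,"ry":0,"rz":0,"dx":0,"dy":0,"dz":0,"gripper":1}
    - {"rx":0,"ry":0,"rz":0,"dx":0,"dy":0,"dz":0,"gripper":1}

```text
clock: 10.5
tcp_pos: [0.5942, 0.1724, 0.1403]
orientation: [0.463, 3.107, 0.0]
contact_force: [0.3, 0.0, -0.1]
grip_width: 0.0855
gripper_force: 0.0
```

```bash
python3 - <<'E'
from h import *
go([.4463,.3252,.048],73.6)
E
```

```text
tcp [0.5942 0.1724 0.1403] tooly 73.1 tilt 0.04 rz -0.54 shift after turn [185.1 104.8  92.3] t 10.5 w 0.0855 F [ 0.3  0.  -0.1] tool x y world [-0.959  0.282] [0.282 0.959]
```

Emit:
step_arm:
  moves:
    - {"rx":0,"ry":0,"rz":-0.5,"dx":0,"dy":0,"dz":0,"gripper":1}
    - {"rx":0,"ry":0,"rz":0,"dx":25,"dy":15,"dz":0,"gripper":1}
    - {"rx":0,"ry":0,"rz":0,"dx":50,"dy":28,"dz":0,"gripper":1}
    - {"rx":0,"ry":0,"rz":0,"dx":50,"dy":28,"dz":0,"gripper":1}
    - {"rx":0,"ry":0,"rz":0,"dx":40,"dy":22,"dz":0,"gripper":1}
    - {"rx":0,"ry":0,"rz":0,"dx":20,"dy":12,"dz":15,"gripper":1}
    - {"rx":0,"ry":0,"rz":0,"dx":0,"dy":0,"dz":15,"gripper":1}
    - {"rx":0,"ry":0,"rz":0,"dx":0,"dy":0,"dz":0,"gripper":1}
    - {"rx":0,"ry":0,"rz":0,"dx":0,"dy":0,"dz":0,"gripper":1}
    - {"rx":0,"ry":0,"rz":0,"dx":0,"dy":0,"dz":0,"gripper":1}
    - {"rx":0,"ry":0,"rz":0,"dx":0,"dy":0,"dz":0,"gripper":1}

```text
clock: 11.88
tcp_pos: [0.4463, 0.3247, 0.1102]
orientation: [0.445, 3.109, 0.001]
contact_force: [-0.1, -0.7, 0.3]
grip_width: 0.0855
gripper_force: 0.0
```

```bash
python3 - <<'E'
from h import *
go([.4463,.3252,.048],73.6)
E
```

```text
tcp [0.4463 0.3247 0.1102] tooly 73.7 tilt 0.04 rz 0.11 shift after turn [ 0.2  0.4 62.2] t 11.88 w 0.0855 F [-0.1 -0.7  0.3] tool x y world [-0.959  0.282] [0.282 0.959]
```

Emit:
step_arm:
  moves:
    - {"rx":0,"ry":0,"rz":0,"dx":0,"dy":0.4,"dz":20,"gripper":1}
    - {"rx":0,"ry":0,"rz":0,"dx":0,"dy":0,"dz":25,"gripper":1}
    - {"rx":0,"ry":0,"rz":0,"dx":0,"dy":0,"dz":17,"gripper":1}
    - {"rx":0,"ry":0,"rz":0,"dx":0,"dy":0,"dz":0,"gripper":0.5}
    - {"rx":0,"ry":0,"rz":0,"dx":0,"dy":0,"dz":0,"gripper":0.3}
    - {"rx":0,"ry":0,"rz":0,"dx":0,"dy":0,"dz":0,"gripper":0.15}
    - {"rx":0,"ry":0,"rz":0,"dx":0,"dy":0,"dz":0,"gripper":0}
    - {"rx":0,"ry":0,"rz":0,"dx":0,"dy":0,"dz":0,"gripper":-0.3}
    - {"rx":0,"ry":0,"rz":0,"dx":0,"dy":0,"dz":0,"gripper":-0.3}
    - {"rx":0,"ry":0,"rz":0,"dx":0,"dy":0,"dz":0,"gripper":-0.3}

```text
clock: 13.12
tcp_pos: [0.4466, 0.326, 0.0488]
orientation: [0.443, 3.109, 0.002]
contact_force: [-0.8, 0.5, 6.1]
grip_width: 0.0452
gripper_force: 41.8
```

Emit:
step_arm:
  moves:
    - {"rx":0,"ry":0,"rz":0,"dx":0,"dy":0,"dz":-10,"gripper":-0.3}
    - {"rx":0,"ry":0,"rz":0,"dx":0,"dy":0,"dz":-25,"gripper":-0.3}
    - {"rx":0,"ry":0,"rz":0,"dx":0,"dy":0,"dz":-37,"gripper":-0.3}
    - {"rx":0,"ry":0,"rz":10,"dx":0,"dy":0,"dz":0,"gripper":-0.3}
    - {"rx":0,"ry":0,"rz":10,"dx":0,"dy":0,"dz":0,"gripper":-0.3}
    - {"rx":0,"ry":0,"rz":10,"dx":0,"dy":0,"dz":0,"gripper":-0.3}
    - {"rx":0,"ry":0,"rz":10,"dx":0,"dy":0,"dz":0,"gripper":-0.3}
    - {"rx":0,"ry":0,"rz":10,"dx":0,"dy":0,"dz":0,"gripper":-0.3}
    - {"rx":0,"ry":0,"rz":10,"dx":0,"dy":0,"dz":0,"gripper":-0.3}
    - {"rx":0,"ry":0,"rz":0,"dx":0,"dy":0,"dz":0,"gripper":-0.3}
    - {"rx":0,"ry":0,"rz":0,"dx":0,"dy":0,"dz":0,"gripper":-0.3}

```text
clock: 14.5
tcp_pos: [0.4457, 0.3254, 0.12]
orientation: [-1.935, -2.475, 0.0]
contact_force: [0.8, -0.0, -2.3]
grip_width: 0.0453
gripper_force: 41.3
```

```bash
python3 - <<'E'
from h import *
p=kit(-23,26.5); go([*p,.053],13.3)
E
```

```text
tcp [0.4457 0.3254 0.12  ] tooly 14.0 tilt 0.01 rz 0.67 shift after turn [-224.6  109.5   66.9] t 14.5 w 0.0453 F [ 0.8 -0.  -2.3] tool x y world [-0.23   0.973] [0.973 0.23 ]
```

Emit:
step_arm:
  moves:
    - {"rx":0,"ry":0,"rz":0.7,"dx":0,"dy":0,"dz":-20,"gripper":-0.3}
    - {"rx":0,"ry":0,"rz":0,"dx":-24,"dy":12,"dz":0,"gripper":-0.3}
    - {"rx":0,"ry":0,"rz":0,"dx":-45,"dy":22,"dz":0,"gripper":-0.3}
    - {"rx":0,"ry":0,"rz":0,"dx":-45,"dy":22,"dz":0,"gripper":-0.3}
    - {"rx":0,"ry":0,"rz":0,"dx":-45,"dy":22,"dz":0,"gripper":-0.3}
    - {"rx":0,"ry":0,"rz":0,"dx":-45,"dy":22,"dz":0,"gripper":-0.3}
    - {"rx":0,"ry":0,"rz":0,"dx":-20.5,"dy":9.5,"dz":0,"gripper":-0.3}
    - {"rx":0,"ry":0,"rz":0,"dx":0,"dy":0,"dz":20,"gripper":-0.3}
    - {"rx":0,"ry":0,"rz":0,"dx":0,"dy":0,"dz":0,"gripper":-0.3}
    - {"rx":0,"ry":0,"rz":0,"dx":0,"dy":0,"dz":0,"gripper":-0.3}
    - {"rx":0,"ry":0,"rz":0,"dx":0,"dy":0,"dz":0,"gripper":-0.3}
    - {"rx":0,"ry":0,"rz":0,"dx":0,"dy":0,"dz":0,"gripper":-0.3}

```text
clock: 16.0
tcp_pos: [0.6033, 0.1322, 0.1202]
orientation: [1.953, 2.461, 0.001]
contact_force: [0.2, -0.0, -0.2]
grip_width: 0.0454
gripper_force: 41.3
```

```bash
python3 - <<'E'
from h import *
p=kit(-23,26.5); go([*p,.053],13.3)
f=r.grab_frame("side"); cv2.imwrite("pics/side3.png",f)
c=cv2.resize(f[210:310,190:290],None,fx=6,fy=6,interpolation=cv2.INTER_CUBIC);cv2.imwrite("pics/c5.png",c)
E
```

```text
tcp [0.6033 0.1322 0.1202] tooly 13.1 tilt 0.04 rz -0.18 shift after turn [-0.3  0.6 67.2] t 16.0 w 0.0454 F [ 0.2 -0.  -0.2] tool x y world [-0.23   0.973] [0.973 0.23 ]
```

View pics/c5.png

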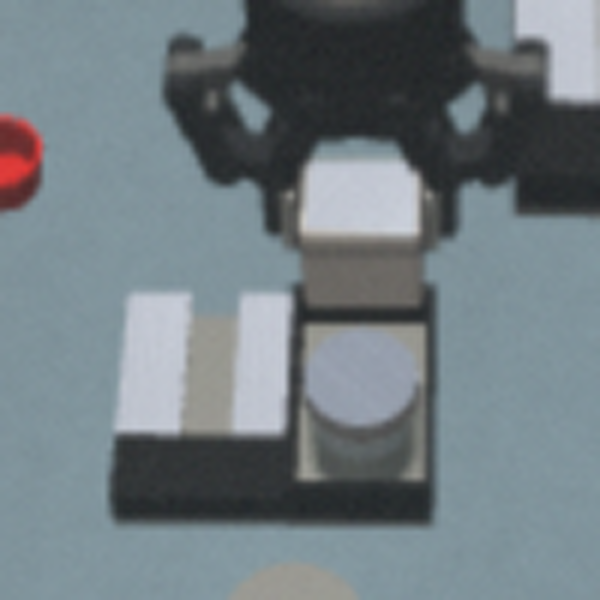

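The jar stands upright in the bay, with its lid at (360,378). The tin is held square above the free half at (360,200). Lowering the tin.

Emit:
step_arm:
  moves:
    - {"rx":0,"ry":0,"rz":-0.2,"dx":0,"dy":0.5,"dz":15,"gripper":-0.3}
    - {"rx":0,"ry":0,"rz":0,"dx":0,"dy":0,"dz":15,"gripper":-0.3}
    - {"rx":0,"ry":0,"rz":0,"dx":0,"dy":0,"dz":8,"gripper":-0.3}
    - {"rx":0,"ry":0,"rz":0,"dx":0,"dy":0,"dz":0,"gripper":-0.3}
    - {"rx":0,"ry":0,"rz":0,"dx":0,"dy":0,"dz":5,"gripper":-0.3}
    - {"rx":0,"ry":0,"rz":0,"dx":0,"dy":0,"dz":5,"gripper":-0.3}
    - {"rx":0,"ry":0,"rz":0,"dx":0,"dy":0,"dz":5,"gripper":-0.3}
    - {"rx":0,"ry":0,"rz":0,"dx":0,"dy":0,"dz":5,"gripper":-0.3}
    - {"rx":0,"ry":0,"rz":0,"dx":0,"dy":0,"dz":0,"gripper":-0.3}
    - {"rx":0,"ry":0,"rz":0,"dx":0,"dy":0,"dz":0,"gripper":-0.3}

```text
clock: 17.3
tcp_pos: [0.6039, 0.1316, 0.0619]
orientation: [1.95, 2.463, 0.0]
contact_force: [-0.0, 0.3, -1.6]
grip_width: 0.0452
gripper_force: 41.3
```

```bash
python3 - <<'E'
from h import *
p=kit(-23,26.5); go([*p,.053],13.3)
E
```

```text
tcp [0.6039 0.1316 0.0619] tooly 13.3 tilt 0.01 rz -0.03 shift after turn [0.4 0.2 8.9] t 17.3 w 0.0452 F [-0.   0.3 -1.6] tool x y world [-0.23   0.973] [0.973 0.23 ]
```

Inside the walls with no contact. Going down the last 9 mm.

Emit:
step_arm:
  moves:
    - {"rx":0,"ry":0,"rz":0,"dx":0.4,"dy":0,"dz":4,"gripper":-0.3}
    - {"rx":0,"ry":0,"rz":0,"dx":0,"dy":0,"dz":3,"gripper":-0.3}
    - {"rx":0,"ry":0,"rz":0,"dx":0,"dy":0,"dz":1,"gripper":-0.3}
    - {"rx":0,"ry":0,"rz":0,"dx":0,"dy":0,"dz":0.7,"gripper":-0.3}
    - {"rx":0,"ry":0,"rz":0,"dx":0,"dy":0,"dz":0,"gripper":-0.3}
    - {"rx":0,"ry":0,"rz":0,"dx":0,"dy":0,"dz":0,"gripper":-0.3}

```text
clock: 18.05
tcp_pos: [0.6034, 0.132, 0.0539]
orientation: [-1.95, -2.463, 0.0]
contact_force: [-3.6, -0.8, 7.8]
grip_width: 0.0457
gripper_force: 42.2
```

Emit:
step_arm:
  moves:
    - {"rx":0,"ry":0,"rz":0,"dx":0,"dy":0,"dz":0,"gripper":0.2}
    - {"rx":0,"ry":0,"rz":0,"dx":0,"dy":0,"dz":0,"gripper":0.4}
    - {"rx":0,"ry":0,"rz":0,"dx":0,"dy":0,"dz":0,"gripper":0.6}
    - {"rx":0,"ry":0,"rz":0,"dx":0,"dy":0,"dz":0,"gripper":0.6}
    - {"rx":0,"ry":0,"rz":0,"dx":0,"dy":0,"dz":-15,"gripper":0.6}
    - {"rx":0,"ry":0,"rz":0,"dx":0,"dy":0,"dz":-30,"gripper":0.6}
    - {"rx":0,"ry":0,"rz":0,"dx":0,"dy":0,"dz":-40,"gripper":0.6}
    - {"rx":0,"ry":0,"rz":-8,"dx":0,"dy":0,"dz":0,"gripper":0.2}
    - {"rx":0,"ry":0,"rz":-8,"dx":0,"dy":0,"dz":0,"gripper":0.2}
    - {"rx":0,"ry":0,"rz":-8,"dx":0,"dy":0,"dz":0,"gripper":0.2}
    - {"rx":0,"ry":0,"rz":0,"dx":0,"dy":0,"dz":0,"gripper":0.2}
    - {"rx":0,"ry":0,"rz":0,"dx":0,"dy":0,"dz":0,"gripper":0.2}

```text
clock: 19.55
tcp_pos: [0.6039, 0.1319, 0.1386]
orientation: [1.399, 2.812, 0.001]
contact_force: [0.0, 0.0, -0.3]
grip_width: 0.0516
gripper_force: 0.0
```

```bash
python3 - <<'E'
from h import *
go([.528,-.3263,.10],37.6)
E
```

```text
tcp [0.6039 0.1319 0.1386] tooly 37.1 tilt 0.03 rz -0.49 shift after turn [-316.8 -339.7   38.5] t 19.55 w 0.0516 F [ 0.   0.  -0.3] tool x y world [-0.61   0.792] [0.792 0.61 ]
```

Emit:
step_arm:
  moves:
    - {"rx":0,"ry":0,"rz":-0.5,"dx":-16,"dy":-17,"dz":0,"gripper":0.2}
    - {"rx":0,"ry":0,"rz":0,"dx":-31.6,"dy":-34,"dz":0,"gripper":0.2}
    - {"rx":0,"ry":0,"rz":0,"dx":-31.6,"dy":-34,"dz":0,"gripper":0.2}
    - {"rx":0,"ry":0,"rz":0,"dx":-31.6,"dy":-34,"dz":0,"gripper":0.2}
    - {"rx":0,"ry":0,"rz":0,"dx":-31.6,"dy":-34,"dz":0,"gripper":0.2}
    - {"rx":0,"ry":0,"rz":0,"dx":-31.6,"dy":-34,"dz":0,"gripper":0.2}
    - {"rx":0,"ry":0,"rz":0,"dx":-31.6,"dy":-34,"dz":0,"gripper":0.2}
    - {"rx":0,"ry":0,"rz":0,"dx":-31.6,"dy":-34,"dz":0,"gripper":0.2}
    - {"rx":0,"ry":0,"rz":0,"dx":-31.6,"dy":-34,"dz":0,"gripper":0.2}
    - {"rx":0,"ry":0,"rz":0,"dx":-31.6,"dy":-34,"dz":0,"gripper":0.2}
    - {"rx":0,"ry":0,"rz":0,"dx":-16,"dy":-17,"dz":0,"gripper":0.2}
    - {"rx":0,"ry":0,"rz":0,"dx":0,"dy":0,"dz":38,"gripper":0.2}
    - {"rx":0,"ry":0,"rz":0,"dx":0,"dy":0,"dz":20,"gripper":0.2}
    - {"rx":0,"ry":0,"rz":0,"dx":0,"dy":0,"dz":0,"gripper":0.2}
    - {"rx":0,"ry":0,"rz":0,"dx":0,"dy":0,"dz":0,"gripper":0.2}
    - {"rx":0,"ry":0,"rz":0,"dx":0,"dy":0,"dz":0,"gripper":0.2}
    - {"rx":0,"ry":0,"rz":0,"dx":0,"dy":0,"dz":0,"gripper":0.2}

```text
clock: 21.68
tcp_pos: [0.529, -0.3264, 0.0809]
orientation: [1.382, 2.82, 0.0]
contact_force: [-0.1, 0.2, 0.3]
grip_width: 0.051
gripper_force: 0.0
```

```bash
python3 - <<'E'
from h import *
go([.528,-.3263,.026],37.6)
t=r.grab_frame("top"); cv2.imwrite("pics/top4.png",t)
s=r.grab_frame("side"); cv2.imwrite("pics/side4.png",s)
a=cv2.resize(t[140:260,140:260],(400,400),interpolation=cv2.INTER_CUBIC)
b=cv2.resize(s[100:200,270:370],(400,400),interpolation=cv2.INTER_CUBIC)
cv2.imwrite("pics/c6.png",np.hstack([a,b]))
P,uv=blob(t,"top",(210,220),25,lambda B,G,Rr:(Rr-B>0)&(Rr>75),.005)
u=r.camera_info
E
```

```text
tcp [ 0.529  -0.3264  0.0809] tooly 37.8 tilt 0.08 rz 0.17 shift after turn [ 0.8 -0.7 54.9] t 21.68 w 0.051 F [-0.1  0.2  0.3] tool x y world [-0.61   0.792] [0.792 0.61 ]
```

View pics/c6.png

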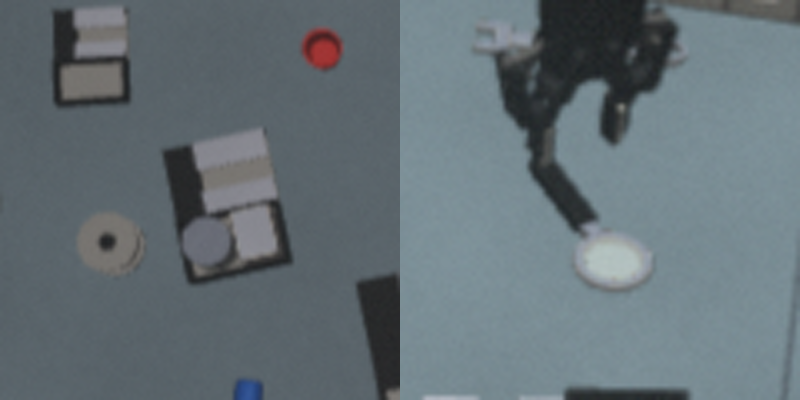

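The tin and jar stand side by side in the bay, at crop (255,232) and (208,242). The gripper is over the handle. The tin's release pose is known, so I'll use it to calibrate the top camera and locate the sleeve's roof strips against it.

```bash
python3 - <<'E'
from h import *
t=cv2.imread("pics/top4.png"); s=cv2.imread("pics/side4.png")
def px(a,b): return (140+a*.3,140+b*.3)
for n,im,c in(("top",t,dict(tin=px(256,232),A=px(232,148),B=px(240,190))),("top",cv2.imread("pics/top0.png"),dict(A=px(232,148),B=px(240,190))),("side",s,dict(tin=(250,254),A=(216,270),B=(234,270)))):
  for k,v in c.items():
    for th in ((116,122) if n=="top" else (148,160)):
        z=.057 if k=="tin" else .021
        try:
            P,uv=blob(im,n,v,16,lambda B,G,Rr:(Rr>th)&(B-Rr>=2),z); print(n,k,th,rect(P))
        except Exception as e: print(n,k,th,e)
print("kit roof strips expected (KO):",(kit(-14,-34)*1000).round(1), "top proj mouth-left/right corners")
E
```

```text
top tin 116 [603.6 130.6  41.6  33.5  14.3]
top tin 122 [603.4 130.6  40.9  33.3  14.5]
top A 116 [683.4 158.7  25.9  64.9  13.3]
top A 122 [682.9 158.7  24.8  63.6  13.3]
top B 116 [642.7 149.2  19.5  65.2  13.4]
top B 122 [643.  149.3  18.6  64.1  13.2]
top A 116 [683.3 158.7  25.4  64.4  13.2]
top A 122 [683.1 158.7  23.8  63.   12.8]
top B 116 [643.  149.3  19.   64.5  12.7]
top B 122 [643.3 149.5  18.2  63.2  12.7]
side tin 148 [601.  132.6  44.5  35.9  13.6]
side tin 160 [601.  131.9  42.6  33.6  13.5]
side A 148 [681.1 158.8  27.7  65.1  13.2]
side A 160 [681.2 159.1  25.7  63.7  13.2]
side B 148 [640.6 149.   21.6  65.1  13.3]
side B 160 [640.4 149.2  20.5  63.7  13.4]
kit roof strips expected (KO): [660.8 154.6] top proj mouth-left/right corners
```

Emit:
step_arm:
  moves:
    - {"rx":0,"ry":0,"rz":0,"dx":0.8,"dy":-0.7,"dz":20,"gripper":0.2}
    - {"rx":0,"ry":0,"rz":0,"dx":0,"dy":0,"dz":20,"gripper":0.2}
    - {"rx":0,"ry":0,"rz":0,"dx":0,"dy":0,"dz":13,"gripper":0.2}
    - {"rx":0,"ry":0,"rz":0,"dx":0,"dy":0,"dz":0,"gripper":0.2}
    - {"rx":0,"ry":0,"rz":0,"dx":0,"dy":0,"dz":0,"gripper":0.2}

```text
clock: 22.4
tcp_pos: [0.5276, -0.3264, 0.0271]
orientation: [1.383, 2.821, -0.0]
contact_force: [0.1, 0.0, 0.2]
grip_width: 0.0511
gripper_force: 0.0
```

Emit:
step_arm:
  moves:
    - {"rx":0,"ry":0,"rz":0.2,"dx":0,"dy":0,"dz":2.6,"gripper":0.2}
    - {"rx":0,"ry":0,"rz":0,"dx":0,"dy":0,"dz":0,"gripper":-0.2}
    - {"rx":0,"ry":0,"rz":0,"dx":0,"dy":0,"dz":0,"gripper":-0.5}
    - {"rx":0,"ry":0,"rz":0,"dx":0,"dy":0,"dz":0,"gripper":-0.9}
    - {"rx":0,"ry":0,"rz":0,"dx":0,"dy":0,"dz":0,"gripper":-0.9}
    - {"rx":0,"ry":0,"rz":0,"dx":0,"dy":0,"dz":0,"gripper":-0.9}
    - {"rx":0,"ry":0,"rz":0,"dx":0,"dy":0,"dz":0,"gripper":-0.9}
  grip_force: 60

```text
clock: 23.28
tcp_pos: [0.5276, -0.3262, 0.025]
orientation: [1.388, 2.818, 0.0]
contact_force: [-0.8, 1.3, 6.0]
grip_width: 0.0184
gripper_force: 60.0
```

```bash
sed -i 's/KO=np.array.*/KO=np.array([.6253,.1607])/' h.py; python3 - <<'E'
from h import *
go([.528,-.3263,.0245],13.3)
E
```

```text
tcp [ 0.5276 -0.3262  0.025 ] tooly 37.6 tilt 0.03 rz 24.27 shift after turn [-0.2  0.3  0.5] t 23.27 w 0.0184 F [-0.8  1.3  6. ] tool x y world [-0.23   0.973] [0.973 0.23 ]
```

Emit:
step_arm:
  moves:
    - {"rx":0,"ry":0,"rz":0,"dx":0,"dy":0,"dz":-8,"gripper":-0.9}
    - {"rx":0,"ry":0,"rz":0,"dx":0,"dy":0,"dz":-20,"gripper":-0.9}
    - {"rx":0,"ry":0,"rz":0,"dx":0,"dy":0,"dz":-30,"gripper":-0.9}
    - {"rx":0,"ry":0,"rz":6.1,"dx":0,"dy":0,"dz":-20,"gripper":-0.9}
    - {"rx":0,"ry":0,"rz":6.1,"dx":0,"dy":0,"dz":0,"gripper":-0.9}
    - {"rx":0,"ry":0,"rz":6.1,"dx":0,"dy":0,"dz":0,"gripper":-0.9}
    - {"rx":0,"ry":0,"rz":6,"dx":0,"dy":0,"dz":0,"gripper":-0.9}
    - {"rx":0,"ry":0,"rz":0,"dx":0,"dy":0,"dz":0,"gripper":-0.9}
    - {"rx":0,"ry":0,"rz":0,"dx":0,"dy":0,"dz":0,"gripper":-0.9}
    - {"rx":0,"ry":0,"rz":0,"dx":0,"dy":0,"dz":0,"gripper":-0.9}

```text
clock: 24.52
tcp_pos: [0.5275, -0.3262, 0.1028]
orientation: [1.949, 2.464, 0.0]
contact_force: [0.5, -0.3, -1.0]
grip_width: 0.0182
gripper_force: 59.3
```

```bash
python3 - <<'E'
from h import *
go([*kit(-160,-34),.0315],13.3)
E
```

```text
tcp [ 0.5275 -0.3262  0.1028] tooly 13.3 tilt 0.02 rz 0.03 shift after turn [291.2 240.8  71.3] t 24.52 w 0.0182 F [ 0.5 -0.3 -1. ] tool x y world [-0.23   0.973] [0.973 0.23 ]
```

Emit:
step_arm:
  moves:
    - {"rx":0,"ry":0,"rz":0,"dx":11,"dy":11,"dz":0,"gripper":-0.9}
    - {"rx":0,"ry":0,"rz":0,"dx":30,"dy":25,"dz":0,"gripper":-0.9}
    - {"rx":0,"ry":0,"rz":0,"dx":40,"dy":33,"dz":0,"gripper":-0.9}
    - {"rx":0,"ry":0,"rz":0,"dx":40,"dy":33,"dz":0,"gripper":-0.9}
    - {"rx":0,"ry":0,"rz":0,"dx":40,"dy":33,"dz":0,"gripper":-0.9}
    - {"rx":0,"ry":0,"rz":0,"dx":40,"dy":33,"dz":0,"gripper":-0.9}
    - {"rx":0,"ry":0,"rz":0,"dx":40,"dy":33,"dz":0,"gripper":-0.9}
    - {"rx":0,"ry":0,"rz":0,"dx":35,"dy":28,"dz":0,"gripper":-0.9}
    - {"rx":0,"ry":0,"rz":0,"dx":15,"dy":12,"dz":0,"gripper":-0.9}
    - {"rx":0,"ry":0,"rz":0,"dx":0,"dy":0,"dz":20,"gripper":-0.9}
    - {"rx":0,"ry":0,"rz":0,"dx":0,"dy":0,"dz":25,"gripper":-0.9}
    - {"rx":0,"ry":0,"rz":0,"dx":0,"dy":0,"dz":20,"gripper":-0.9}
    - {"rx":0,"ry":0,"rz":0,"dx":0,"dy":0,"dz":0,"gripper":-0.9}
    - {"rx":0,"ry":0,"rz":0,"dx":0,"dy":0,"dz":0,"gripper":-0.9}
    - {"rx":0,"ry":0,"rz":0,"dx":0,"dy":0,"dz":0,"gripper":-0.9}
    - {"rx":0,"ry":0,"rz":0,"dx":0,"dy":0,"dz":0,"gripper":-0.9}

```text
clock: 26.52
tcp_pos: [0.6958, 0.0125, 0.0384]
orientation: [1.949, 2.462, 0.002]
contact_force: [-0.5, 0.2, -1.0]
grip_width: 0.0183
gripper_force: 59.3
```

```bash
python3 - <<'E'
from h import *
go([*kit(-160,-34),.0315],13.3)
for n in("top","side"):
    f=r.grab_frame(n); cv2.imwrite(f"pics/{n}5.png",f)
    P=np.r_[kit(-94,-34),.018]; u,v=proj(n,P)[0].astype(int); print(n,u,v)
    c=cv2.resize(f[v-40:v+40,u-40:u+40],(400,400),interpolation=cv2.INTER_CUBIC)
    a=c if n=="top" else np.hstack([a,c])
cv2.imwrite("pics/c7.png",a)
E
```

```text
tcp [0.6958 0.0125 0.0384] tooly 13.3 tilt 0.08 rz -0.03 shift after turn [ 0.3 -0.8  6.9] t 26.52 w 0.0183 F [-0.5  0.2 -1. ] tool x y world [-0.23   0.973] [0.973 0.23 ]
top 235 185
side 225 243
```

View pics/c7.png

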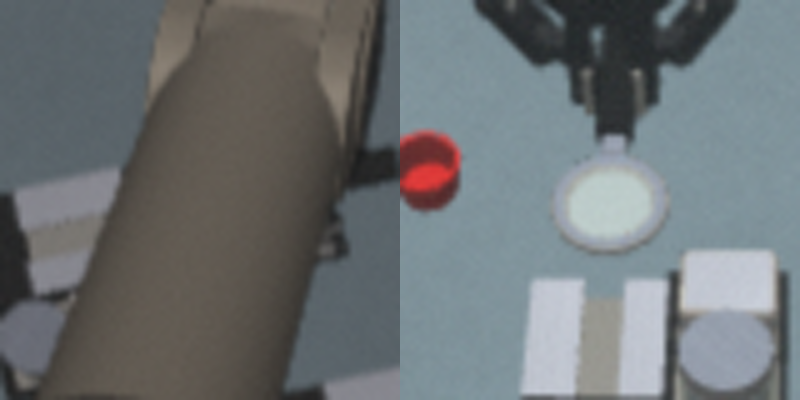

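The side view shows the lens at crop (610,203), in line in front of the mouth and clear of the cup. Measuring its offset from the sleeve axis.

```bash
python3 - <<'E'
from h import *
f=cv2.imread("pics/side5.png"); c=(185+210/5,203+203/5)
E=np.array([.973,.230]);X=np.array([-.23,.973])
for th in(9,11,13):
    P,uv=blob(f,"side",c,16,lambda B,G,Rr:(G-Rr<th)|(Rr>140),.0227)
    Q=P[:,:2]*1000-[-2.4,.2]
    # keep outline by directions
    print(th,rect(P),"e ext",(Q@E).min().round(1),(Q@E).max().round(1),"mid",(((Q@E).min()+(Q@E).max())/2).round(1),"x ext",(Q@X).min().round(1),(Q@X).max().round(1))
T=r.get_obs()["tcp_pos"][:2]*1000
print("sleeve e 679.3; tcp e",T@E,"tcp x",T@X,"expected lens x far edge",T@X+96)
E
```

```text
9 [683.1  70.7  59.4  82.   38.2] e ext 649.4 708.3 mid 678.8 x ext -131.9 -48.6
11 [683.   70.9  59.6  83.1  37.4] e ext 649.2 708.8 mid 679.0 x ext -131.9 -48.1
13 [679.3  69.1  60.5  84.3  13.6] e ext 648.8 709.3 mid 679.0 x ext -131.9 -47.6
sleeve e 679.3; tcp e 679.6290854643636 tcp x -147.77252541292185 expected lens x far edge -51.77252541292185
```

```bash
python3 - <<'E'
from h import *
for nm,c,z,ax in(("side5",(227,243.6),.0227,103.3),("side0",(322.4,163.8),.009,103.3),("side4",(322.4,163.8),.009,103.3)):
    f=cv2.imread(f"pics/{nm}.png")
    a=np.radians(ax);X=np.array([np.cos(a),np.sin(a)]);E=np.array([np.sin(a),-np.cos(a)])
    for th in(9,12):
        P,uv=blob(f,"side",c,17,lambda B,G,Rr:(G-Rr<th)|(Rr>140),z); Q=P[:,:2]*1000
        q=Q@X;far=q.max();m=Q[q>far-30]@E;mid=(m.min()+m.max())/2
        o=[]
        for s in(-18,18,-24,24):
            k=abs(Q@E-mid-s)<1; o.append((q[k].min().round(1),q[k].max().round(1),(q[k].max()-q[k].min()).round(1)))
        print(nm,th,"far",far.round(1),o)
E
```

```text
side5 9 far -47.8 [(np.float64(-102.4), np.float64(-54.4), np.float64(48.0)), (np.float64(-101.7), np.float64(-53.7), np.float64(48.0)), (np.float64(-96.2), np.float64(-60.4), np.float64(35.8)), (np.float64(-97.5), np.float64(-60.1), np.float64(37.3))]
side5 12 far -47.3 [(np.float64(-102.4), np.float64(-53.4), np.float64(49.0)), (np.float64(-102.2), np.float64(-53.2), np.float64(49.0)), (np.float64(-96.2), np.float64(-59.4), np.float64(36.8)), (np.float64(-97.5), np.float64(-59.1), np.float64(38.3))]
side0 9 far -342.8 [(np.float64(-397.0), np.float64(-348.5), np.float64(48.6)), (np.float64(-443.9), np.float64(-348.8), np.float64(95.1)), (np.float64(-389.9), np.float64(-354.7), np.float64(35.2)), (np.float64(-459.0), np.float64(-355.0), np.float64(104.1))]
side0 12 far -342.1 [(np.float64(-397.8), np.float64(-347.8), np.float64(50.0)), (np.float64(-446.9), np.float64(-346.8), np.float64(100.1)), (np.float64(-393.5), np.float64(-352.7), np.float64(40.9)), (np.float64(-459.0), np.float64(-352.9), np.float64(106.1))]
side4 9 far -343.4 [(np.float64(-397.1), np.float64(-350.5), np.float64(46.5)), (np.float64(-443.1), np.float64(-348.1), np.float64(95.0)), (np.float64(-389.9), np.float64(-356.8), np.float64(33.1)), (np.float64(-459.0), np.float64(-355.0), np.float64(104.1))]
side4 12 far -342.1 [(np.float64(-398.5), np.float64(-348.5), np.float64(50.0)), (np.float64(-448.4), np.float64(-346.8), np.float64(101.6)), (np.float64(-391.4), np.float64(-354.0), np.float64(37.3)), (np.float64(-459.0), np.float64(-353.6), np.float64(105.4))]
```

Emit:
step_arm:
  moves:
    - {"rx":0,"ry":0,"rz":0,"dx":0,"dy":0.3,"dz":4,"gripper":-0.9}
    - {"rx":0,"ry":0,"rz":0,"dx":0,"dy":0,"dz":3.2,"gripper":-0.9}
    - {"rx":0,"ry":0,"rz":0,"dx":6,"dy":0,"dz":0,"gripper":-0.9}
    - {"rx":0,"ry":0,"rz":0,"dx":4,"dy":0,"dz":0,"gripper":-0.9}
    - {"rx":0,"ry":0,"rz":0,"dx":0,"dy":0,"dz":0,"gripper":-0.9}
    - {"rx":0,"ry":0,"rz":0,"dx":0,"dy":0,"dz":0,"gripper":-0.9}
    - {"rx":0,"ry":0,"rz":0,"dx":0,"dy":0,"dz":0,"gripper":-0.9}
    - {"rx":0,"ry":0,"rz":0,"dx":0,"dy":0,"dz":0,"gripper":-0.9}

```text
clock: 27.62
tcp_pos: [0.6932, 0.022, 0.0303]
orientation: [1.95, 2.463, -0.0]
contact_force: [-0.3, 0.3, -0.0]
grip_width: 0.018
gripper_force: 59.3
```

```bash
python3 - <<'E'
from h import *
go([*kit(-79.5,-34),.031],13.3)
E
```

```text
tcp [0.6932 0.022  0.0303] tooly 13.3 tilt 0.01 rz -0.05 shift after turn [71.  -0.4 -0.7] t 27.62 w 0.018 F [-0.3  0.3 -0. ] tool x y world [-0.23   0.973] [0.973 0.23 ]
```

Emit:
step_arm:
  moves:
    - {"rx":0,"ry":0,"rz":0,"dx":3,"dy":0.3,"dz":-0.4,"gripper":-0.9}
    - {"rx":0,"ry":0,"rz":0,"dx":4,"dy":0,"dz":0,"gripper":-0.9}
    - {"rx":0,"ry":0,"rz":0,"dx":4,"dy":0,"dz":0,"gripper":-0.9}
    - {"rx":0,"ry":0,"rz":0,"dx":4,"dy":0,"dz":0,"gripper":-0.9}
    - {"rx":0,"ry":0,"rz":0,"dx":4,"dy":0,"dz":0,"gripper":-0.9}
    - {"rx":0,"ry":0,"rz":0,"dx":0,"dy":0,"dz":0,"gripper":-0.9}
    - {"rx":0,"ry":0,"rz":0,"dx":0,"dy":0,"dz":0,"gripper":-0.9}
    - {"rx":0,"ry":0,"rz":0,"dx":0,"dy":0,"dz":0,"gripper":-0.9}

```text
clock: 28.62
tcp_pos: [0.6892, 0.0404, 0.0307]
orientation: [1.95, 2.463, -0.0]
contact_force: [-0.0, -0.3, -0.4]
grip_width: 0.0182
gripper_force: 59.3
```

```bash
python3 - <<'E'
from h import *
go([*kit(-79.5,-34),.031],13.3)
E
```

```text
tcp [0.6892 0.0404 0.0307] tooly 13.2 tilt 0.01 rz -0.05 shift after turn [52.1 -0.7 -0.3] t 28.62 w 0.0182 F [-0.  -0.3 -0.4] tool x y world [-0.23   0.973] [0.973 0.23 ]
```

Emit:
step_arm:
  moves:
    - {"rx":0,"ry":0,"rz":0,"dx":4,"dy":0,"dz":0,"gripper":-0.9}
    - {"rx":0,"ry":0,"rz":0,"dx":4,"dy":0,"dz":0,"gripper":-0.9}
    - {"rx":0,"ry":0,"rz":0,"dx":4,"dy":0,"dz":0,"gripper":-0.9}
    - {"rx":0,"ry":0,"rz":0,"dx":4,"dy":0,"dz":0,"gripper":-0.9}
    - {"rx":0,"ry":0,"rz":0,"dx":0,"dy":0,"dz":0,"gripper":-0.9}
    - {"rx":0,"ry":0,"rz":0,"dx":0,"dy":0,"dz":0,"gripper":-0.9}
    - {"rx":0,"ry":0,"rz":0,"dx":0,"dy":0,"dz":0,"gripper":-0.9}

```text
clock: 29.5
tcp_pos: [0.6855, 0.056, 0.0307]
orientation: [1.95, 2.463, -0.0]
contact_force: [0.2, -0.7, -0.4]
grip_width: 0.0184
gripper_force: 59.3
```

```bash
python3 - <<'E'
from h import *
go([*kit(-79.5,-34),.031],13.3); print(r.get_obs()["moment"])
E
```

```text
tcp [0.6855 0.056  0.0307] tooly 13.2 tilt 0.01 rz -0.05 shift after turn [36.1 -0.7 -0.3] t 29.5 w 0.0184 F [ 0.2 -0.7 -0.4] tool x y world [-0.23   0.973] [0.973 0.23 ]
[-0.04283647 -0.0117545  -0.02525128]
```

Half the ring, its widest part, is inside without contact. Continuing.

Emit:
step_arm:
  moves:
    - {"rx":0,"ry":0,"rz":0,"dx":5,"dy":0,"dz":0,"gripper":-0.9}
    - {"rx":0,"ry":0,"rz":0,"dx":5,"dy":0,"dz":0,"gripper":-0.9}
    - {"rx":0,"ry":0,"rz":0,"dx":5,"dy":0,"dz":0,"gripper":-0.9}
    - {"rx":0,"ry":0,"rz":0,"dx":5,"dy":0,"dz":0,"gripper":-0.9}
    - {"rx":0,"ry":0,"rz":0,"dx":5,"dy":0,"dz":0,"gripper":-0.9}
    - {"rx":0,"ry":0,"rz":0,"dx":4,"dy":0,"dz":0.4,"gripper":-0.9}
    - {"rx":0,"ry":0,"rz":0,"dx":0,"dy":0,"dz":0.4,"gripper":-0.9}
    - {"rx":0,"ry":0,"rz":0,"dx":0,"dy":0,"dz":0,"gripper":-0.9}
    - {"rx":0,"ry":0,"rz":0,"dx":0,"dy":0,"dz":0,"gripper":-0.9}

```text
clock: 30.62
tcp_pos: [0.679, 0.0843, 0.03]
orientation: [1.95, 2.463, 0.0]
contact_force: [-0.3, 0.2, -0.2]
grip_width: 0.018
gripper_force: 59.4
```

```bash
python3 - <<'E'
from h import *
go([*kit(-79.5,-34),.031],13.3); print(r.get_obs()["moment"])
E
```

```text
tcp [0.679  0.0843 0.03  ] tooly 13.2 tilt 0.02 rz -0.05 shift after turn [ 7.1 -0.8 -1. ] t 30.62 w 0.018 F [-0.3  0.2 -0.2] tool x y world [-0.23   0.973] [0.973 0.23 ]
[ 0.14618288  0.02651017 -0.0439164 ]
```

Emit:
step_arm:
  moves:
    - {"rx":0,"ry":0,"rz":0,"dx":2,"dy":0,"dz":0,"gripper":-0.9}
    - {"rx":0,"ry":0,"rz":0,"dx":2,"dy":0,"dz":0,"gripper":-0.9}
    - {"rx":0,"ry":0,"rz":0,"dx":2,"dy":0,"dz":0,"gripper":-0.9}
    - {"rx":0,"ry":0,"rz":0,"dx":0.5,"dy":0,"dz":0,"gripper":-0.9}
    - {"rx":0,"ry":0,"rz":0,"dx":0,"dy":0,"dz":0,"gripper":-0.9}
    - {"rx":0,"ry":0,"rz":0,"dx":0,"dy":0,"dz":0,"gripper":-0.9}

```text
clock: 31.38
tcp_pos: [0.6774, 0.091, 0.03]
orientation: [1.95, 2.463, 0.0]
contact_force: [0.4, -0.8, 1.5]
grip_width: 0.018
gripper_force: 59.5
```

Emit:
step_arm:
  moves:
    - {"rx":0,"ry":0,"rz":0,"dx":1,"dy":0,"dz":0,"gripper":-0.9}
    - {"rx":0,"ry":0,"rz":0,"dx":0,"dy":0,"dz":0,"gripper":-0.9}
    - {"rx":0,"ry":0,"rz":0,"dx":0,"dy":0,"dz":0,"gripper":-0.9}

```text
clock: 31.75
tcp_pos: [0.6772, 0.0918, 0.03]
orientation: [1.95, 2.463, 0.0]
contact_force: [0.6, -1.9, 1.1]
grip_width: 0.0179
gripper_force: 59.5
```

Emit:
step_arm:
  moves:
    - {"rx":0,"ry":0,"rz":0,"dx":1,"dy":0,"dz":0,"gripper":-0.9}
    - {"rx":0,"ry":0,"rz":0,"dx":0,"dy":0,"dz":0,"gripper":-0.9}
    - {"rx":0,"ry":0,"rz":0,"dx":0,"dy":0,"dz":0,"gripper":-0.9}

```text
clock: 32.12
tcp_pos: [0.6769, 0.0929, 0.0299]
orientation: [-1.95, -2.463, -0.0]
contact_force: [0.4, -2.0, 1.8]
grip_width: 0.0179
gripper_force: 59.6
```

Emit:
step_arm:
  moves:
    - {"rx":0,"ry":0,"rz":0,"dx":1,"dy":0,"dz":0,"gripper":-0.9}
    - {"rx":0,"ry":0,"rz":0,"dx":0,"dy":0,"dz":0,"gripper":-0.9}
    - {"rx":0,"ry":0,"rz":0,"dx":0,"dy":0,"dz":0,"gripper":-0.9}

```text
clock: 32.5
tcp_pos: [0.6767, 0.0938, 0.0299]
orientation: [1.95, 2.463, 0.0]
contact_force: [1.0, -1.0, 3.5]
grip_width: 0.0183
gripper_force: 59.6
```

Emit:
step_arm:
  moves:
    - {"rx":0,"ry":0,"rz":0,"dx":1,"dy":0,"dz":0,"gripper":-0.9}
    - {"rx":0,"ry":0,"rz":0,"dx":0,"dy":0,"dz":0,"gripper":-0.9}
    - {"rx":0,"ry":0,"rz":0,"dx":0,"dy":0,"dz":0,"gripper":-0.9}

```text
clock: 32.88
tcp_pos: [0.6766, 0.0939, 0.0299]
orientation: [1.95, 2.462, -0.001]
contact_force: [1.0, -5.3, 2.1]
grip_width: 0.018
gripper_force: 59.6
```

Emit:
step_arm:
  moves:
    - {"rx":0,"ry":0,"rz":0,"dx":1,"dy":0,"dz":0,"gripper":-0.9}
    - {"rx":0,"ry":0,"rz":0,"dx":0,"dy":0,"dz":0,"gripper":-0.9}
    - {"rx":0,"ry":0,"rz":0,"dx":0,"dy":0,"dz":0,"gripper":-0.9}

```text
clock: 33.25
tcp_pos: [0.6766, 0.094, 0.03]
orientation: [1.95, 2.461, -0.001]
contact_force: [2.3, -7.2, 1.3]
grip_width: 0.018
gripper_force: 59.6
```

```bash
python3 - <<'E'
from h import *
go([*kit(-79.5,-34),.031],13.3)
f=r.grab_frame("side"); cv2.imwrite("pics/side6.png",f)
c=cv2.resize(f[215:305,185:285],None,fx=6,fy=6,interpolation=cv2.INTER_CUBIC);cv2.imwrite("pics/c8.png",c)
E
```

```text
tcp [0.6766 0.094  0.03  ] tooly 13.2 tilt 0.11 rz -0.1 shift after turn [-2.9 -0.7 -1. ] t 33.25 w 0.018 F [ 2.3 -7.2  1.3] tool x y world [-0.23   0.973] [0.973 0.23 ]
```

View pics/c8.png

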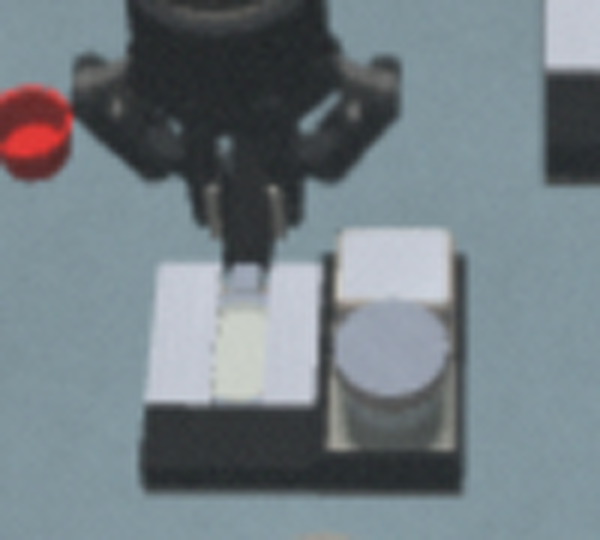

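The glass fills the roof gap from about y=300 to the end wall at y=400, and the force rose to 7 N while the TCP stopped. The lens is home and straight. Setting it onto the floor, releasing and backing off.

Emit:
step_arm:
  moves:
    - {"rx":0,"ry":0,"rz":0,"dx":-0.7,"dy":0,"dz":0.5,"gripper":-0.9}
    - {"rx":0,"ry":0,"rz":0,"dx":0,"dy":0,"dz":0.5,"gripper":-0.9}
    - {"rx":0,"ry":0,"rz":0,"dx":0,"dy":0,"dz":0,"gripper":-0.9}
    - {"rx":0,"ry":0,"rz":0,"dx":0,"dy":0,"dz":0,"gripper":-0.9}

```text
clock: 33.8
tcp_pos: [0.6766, 0.0939, 0.0298]
orientation: [1.95, 2.462, -0.001]
contact_force: [-1.2, -6.4, 8.2]
grip_width: 0.0183
gripper_force: 60.5
```

Emit:
step_arm:
  moves:
    - {"rx":0,"ry":0,"rz":0,"dx":0,"dy":0,"dz":0,"gripper":-0.4}
    - {"rx":0,"ry":0,"rz":0,"dx":0,"dy":0,"dz":0,"gripper":-0.2}
    - {"rx":0,"ry":0,"rz":0,"dx":0,"dy":0,"dz":0,"gripper":0}
    - {"rx":0,"ry":0,"rz":0,"dx":0,"dy":0,"dz":0,"gripper":0.1}
    - {"rx":0,"ry":0,"rz":0,"dx":0,"dy":0,"dz":0,"gripper":0.1}
    - {"rx":0,"ry":0,"rz":0,"dx":0,"dy":0,"dz":-10,"gripper":0.1}
    - {"rx":0,"ry":0,"rz":0,"dx":0,"dy":0,"dz":-25,"gripper":0.1}
    - {"rx":0,"ry":0,"rz":0,"dx":0,"dy":0,"dz":-40,"gripper":0.1}
    - {"rx":0,"ry":0,"rz":0,"dx":-20,"dy":0,"dz":-50,"gripper":0.1}
    - {"rx":0,"ry":0,"rz":0,"dx":-50,"dy":-30,"dz":-50,"gripper":0.1}
    - {"rx":0,"ry":0,"rz":0,"dx":-50,"dy":-30,"dz":-20,"gripper":0.1}
    - {"rx":0,"ry":0,"rz":0,"dx":-50,"dy":-30,"dz":0,"gripper":0.1}
    - {"rx":0,"ry":0,"rz":0,"dx":-50,"dy":-20,"dz":0,"gripper":0.1}
    - {"rx":0,"ry":0,"rz":0,"dx":-50,"dy":0,"dz":0,"gripper":0.1}
    - {"rx":0,"ry":0,"rz":0,"dx":-30,"dy":0,"dz":0,"gripper":0.1}
    - {"rx":0,"ry":0,"rz":0,"dx":0,"dy":0,"dz":0,"gripper":0.1}
    - {"rx":0,"ry":0,"rz":0,"dx":0,"dy":0,"dz":0,"gripper":0.1}

```text
clock: 35.92
tcp_pos: [0.6415, -0.2107, 0.2148]
orientation: [-1.949, -2.463, -0.001]
contact_force: [1.1, -0.2, -0.2]
grip_width: 0.0476
gripper_force: 0.0
```

```bash
python3 - <<'E'
from h import *
a=None
for n,(x,y) in(("top",(170,150)),("side",(185,205))):
    f=r.grab_frame(n); cv2.imwrite(f"pics/{n}7.png",f)
    c=cv2.resize(f[y:y+100,x:x+100],(400,400),interpolation=cv2.INTER_CUBIC); a=c if a is None else np.hstack([a,c])
cv2.imwrite("pics/c9.png",a)
t=cv2.imread("pics/top7.png")
p=np.r_[kit(-91,-34),.019]; u=proj("top",p)[0]; print(u)
try:
    P,uv=blob(t,"top",u,22,lambda B,G,Rr:G<60,.019); print(rect(P), "expected centre",(kit(-91,-34)*1000).round(1))
except Exception as e: print(e)
E
```

```text
[234.67853233 186.07736927]
[678.5  78.7  20.3  78.7  13.4] expected centre [679.2  79.8]
```

View pics/c9.png

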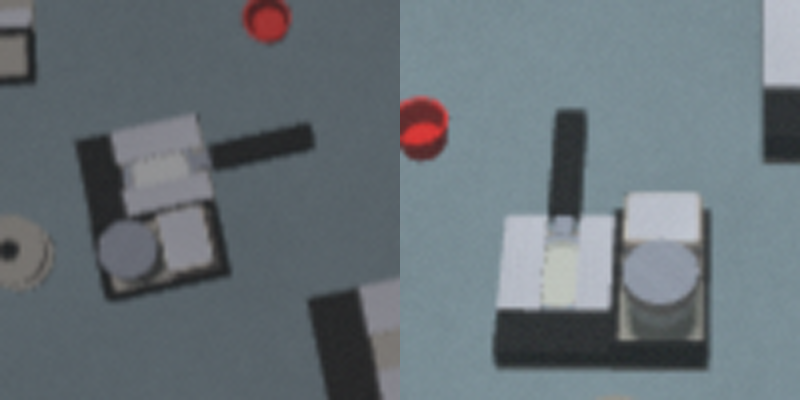

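The magnifier is home. Its handle centre is within about 1 mm of where it should be, and its angle is 13.4° against the tray's 13.3°. The jar and tin stand upright in the bay, and the cup and spool have not moved.

```bash
python3 -c "
from bench import r
print(r.hand_in())"
```

```text
the job is handed in; nothing more can be done
None
```

The job is handed in at about 36 s of the 72 s allowed: the jar and tin stand upright side by side in the bay, the magnifier is fully home with its handle straight out, and I saw nothing else moved.

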